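# Fit the protective window of a laser welding head

## Task

Drop the smaller of the two round windows into the bore of the upright welding-head block so that it lies flat on its seat. Then set the retaining ring over it and screw the ring down clockwise until it clamps the window snugly; firm, but do not force it tight. Leave the larger window, the nozzle and the screwdriver alone.

Things in the scene. Friction and masses are not known exactly. Their poses are not given: they have to be found in the camera images.
- window: The smaller of two round protective windows: glass in a plain steel mount, a flat disc 32 mm in diameter and 10 mm thick, about 50 g, lying flat on the bench. Origin: centre of its underside, z up. It must be held by the upper half of its edge, since 5 mm of it sink into the bore.
- window_center (a point): Centre of the smaller window (5 mm above its underside).
- ring: Steel retaining ring, a cap 58 mm in outer diameter, 22 mm tall, ridged side, 24 mm hole in its 4 mm thick top, about 150 g, standing right way up. Origin: centre of its underside, z up. Skirt inside 50 mm wide, 18 mm deep. Three 3.4 mm thick lugs, 120 degrees apart (one on +x), reach in to radius 21.5 mm, 3.2 mm above the underside; dark marks on the top show where.
- cell: Welding-head block fixed to the bench: round grey housing 84 mm across, 30 mm tall (its base strip, 130 x 50 x 12 mm, runs along x), on it an aluminium boss 41 mm across with its top 54 mm above the bench, threaded outside, with the bore in it. Origin: on the bore axis at bench level, z up.
- cell_mouth (a point): Centre of the bore's mouth, at the top of the boss, 54 mm above the bench. The mouth is chamfered, 37.6 mm wide, and narrows to the 34.4 mm bore 2.6 mm down.
- cell_seat (a point): Centre of the springy black seat in the bore, nominally 48 mm above the bench (truly up to 1.3 mm higher or lower, which this point does not show). On it the window stands about 4 mm above the boss. It yields 1 mm per 30 N. When the ring is snug it presses on the window with 15 to 45 N (8 at least, over 80 is forcing), and stays so by friction.
- cell_thread (a point): One of the three starts of the coarse right-hand thread on the boss: 52 mm high, on the block's +x axis, the others 120 degrees apart. The thread is 48 mm across, runs 270 degrees clockwise from each start and falls 21 mm per turn, with 1 mm play. With its lugs just anticlockwise of the starts the ring rests with its underside about 46 mm above the bench, elsewhere up to 52 mm.
- ring_top (a point): Centre of the ring's top face, 22 mm above its underside. Turned clockwise under light pressure the ring runs in by itself with under 0.15 N m; it meets the window 80 to 125 degrees after its lugs pass the starts, its underside 38 to 41.5 mm above the bench, and from there the moment rises to 0.3 to 0.6 N m when snug.
- spare_window: Bystander: the larger window, 46 mm in diameter, 10 mm thick, flat on the bench. Origin: centre of its underside.
- nozzle: Bystander: small copper nozzle, 24 mm in diameter and 30 mm tall, standing. Origin: centre of its underside.
- driver: Bystander: screwdriver with a black handle, 190 mm long, lying beyond the block. Origin: in its middle at the bench.

How it is judged:
By the outcome, as a careful person would: the job done as asked, in the order asked, and still so for the second after the job is handed in, with the robot touching nothing.
It also fails if it takes over 72 s, if anything falls off the work surface, if the arm or the gripper's body presses on something with over 40 N, if the wrist force passes 120 N, or if a joint passes its speed limit or range.

## Robot

A 7-joint arm with a two-finger parallel gripper is mounted at the origin on the work surface. World frame = base frame: x ahead of the robot, y to its left, z up, the work surface at z = 0. Lengths are in m, angles in rad, forces in N, time in s.
With the tool pointing down it reaches from about 0.425 to 1.025 m from the base axis. Payload 9.4 kg.
Tool frame: the origin (TCP) lies at the very end of the fingers, on their centre line; the grasp point (between the pads) lies 19 mm behind it; z points along the fingers, y is the line along which they close (so a half turn about z gives the same grasp; the last joint's range is limited). The gripper opens to 93 mm and grips with 3 to 60 N. Pads are 15 mm wide; open, the fingers measure 128 mm over their backs; the gripper's body (75 mm by 188 mm) begins 65 mm behind the grasp point.
Start: joints at [1.131, 0.599, -0.003, 1.599, 0.002, 0.943, -0.08], TCP at [0.257, -0.678, 0.219] pointing down, gripper open.
Joint ranges: [-2.57, 2.57], [-0.35, 1.97], [-1.29, 1.29], [0.11, 2.56], [-1.05, 4.19], [0.11, 1.86], [-2.63, 2.63]. Speed limits (rad/s): [2.22, 2.22, 3.01, 3.01, 3.14, 3.14, 3.14].

## Interface

Orientations are given as a unit quaternion [w, x, y, z].
In Python, from workcell import bot gives the robot as it stands. Calls block until the motion is done:
- bot.movep(position, orientation): joint-space move of the TCP to a pose.
- bot.line_to(position, ori=None, max_speed=0.15): straight line of the TCP; ori=None keeps the orientation; max_speed is the mean speed in m/s.
- bot.movej(angles): joint-space move.
- bot.let_go() and bot.grab(newtons=None): open the fingers fully, or close them until they stop; newtons is the grip in N (None keeps the last).
- bot.sleep(seconds).
- bot.ik(position, orientation): joint angles nearest the present ones, or None.
- bot.get_state(): the state.
- bot.capture(name): name is "side" or "top"; returns a dict with "image" (400x640x3 uint8, red, green, blue), "fx", "fy", "cx", "cy" (pixels), "eye" and "attitude" of the camera in the world. Camera axes: x right, y up, looking along -z (the intrinsics and any distortion apply to the point x, -y, -z); pixel columns grow to the right and rows downward; lengths in m; the calibration is good to about 2 mm. A picture is of the moment at which its call begins. There is no depth.
A pose or a line that the arm cannot do raises bot.Unreachable and nothing moves.
- bot.close_job(): hands the job in; it is judged then, once.
Trained networks look in the newest picture that a camera, given by its name, has taken for a name from the list of things; names that differ only in an ending like _2 or _b are one class to them, and where a whole thing is asked for, a point or a joint stands for the part that bears it (a point fixed in the world has none). Each returns a list of dicts, best first, with "conf" (0 to 1); they miss things now and then, are a little off and sometimes report something else, mostly with a low value. They report only what shows in the picture. A call takes as long as a camera call.
- bot.trace(camera, target): "mask" (400x640 bool, what is visible of it) and "box" ([centre column, centre row, width, height] in pixels, round what is visible of it).
- bot.landmark_of(camera, target): "uv" ([column, row] in pixels: a listed point, or the origin of a listed thing).
The state is a dict: "t": time; "joints": joint angles; "joint_vel": joint speeds; "joint_efforts": joint torques, N m; "tcp_pos": TCP position; "orientation": TCP orientation; "contact_force": force on the tool from outside, world axes, zero at the start; "ft_torque": the same for the moment, N m; "opening": finger opening in m; "finger_force": force on a finger pad.
Only numpy, scipy, OpenCV 4.12 (cv2) and the standard library are available. Lean on these libraries where they do the work, as an engineer would, in place of code of your own. Each camera call takes 0.05 s, during which the arm holds its last target. There are 200 camera calls.

## Working session

There is one attempt and no reset: what is moved stays moved. The work goes in short steps, each a Python script; the robot and the scene stay as the last script left them, time stands still between calls to the robot, and variables do not carry over. Pictures are saved under pics/ and viewed, at most 10 in all, crops included, and the job is handed in when it is done.

```bash
mkdir -p pics; ls; cat > h.py <<'E'
import numpy as np, cv2
from workcell import bot
from scipy.spatial.transform import Rotation as R
def cap(n,f=None):
    c=bot.capture(n)
    if f: cv2.imwrite(f,c["image"][:,:,::-1])
    return c
def rot(a):
    a=np.array(a,float)
    return R.from_quat(a[[1,2,3,0]]).as_matrix() if a.size==4 else a.reshape(3,3)
def at_z(c,uv,z):
    d=np.array([(uv[0]-c["cx"])/c["fx"],-(uv[1]-c["cy"])/c["fy"],-1]); w=rot(c["attitude"])@d
    e=np.array(c["eye"]); return e+w*(z-e[2])/w[2]
def proj(c,p):
    q=rot(c["attitude"]).T@(np.array(p)-c["eye"]); return np.array([c["cx"]-c["fx"]*q[0]/q[2],c["cy"]+c["fy"]*q[1]/q[2]])
E
python3 - <<'E'
from h import *
Z=dict(window=0,window_center=.005,ring=0,ring_top=.022,cell=0,cell_mouth=.054,cell_seat=.048,cell_thread=.052,spare_window=0,nozzle=0,driver=0)
for n in("top","side"):
    c=cap(n,f"pics/{n}0.png"); print({k:(v if np.size(v)<10 else None) for k,v in c.items()})
    for k,z in Z.items():
        for l in bot.landmark_of(n,k)[:3]: print(k,np.round(l["uv"],1),round(l["conf"],2),np.round(at_z(c,l["uv"],z),4))
s=bot.get_state(); print(s)
E
```

```text
pics
{'image': None, 'fx': 399.5951734444528, 'fy': 399.5951734444528, 'cx': 315.81810620593217, 'cy': 197.29276141356235, 'eye': array([ 0.52441559, -0.00432451,  0.84285747]), 'attitude': array([-0.70525034, -0.03084557,  0.03343556,  0.7074974 ])}
window [192.2 270.7] 0.46 [0.4487 0.2502 0.    ]
window_center [187.9 273.2] 0.67 [0.444  0.2575 0.005 ]
ring [200.7 191.9] 0.8 [0.6135 0.2363 0.    ]
ring [437.4 277.6] 0.53 [ 0.4326 -0.2601  0.    ]
ring_top [197.4 188.1] 0.82 [0.6191 0.237  0.022 ]
cell [308.9 249. ] 0.92 [0.4926 0.0073 0.    ]
cell [309.2 250. ] 0.33 [0.4906 0.0067 0.    ]
cell_mouth [309. 248.] 0.57 [0.4966 0.0064 0.054 ]
cell_mouth [199.6 193.2] 0.49 [0.6052 0.223  0.054 ]
cell_mouth [191.  272.9] 0.19 [0.4493 0.2361 0.054 ]
cell_seat [309.3 249.8] 0.56 [0.4929 0.0059 0.048 ]
cell_seat [436.8 272.6] 0.41 [ 0.4475 -0.2447  0.048 ]
cell_thread [309.5 264.3] 0.6 [0.4649 0.0055 0.052 ]
spare_window [437.5 274.7] 0.97 [ 0.4386 -0.2605  0.    ]
nozzle [438.5 183. ] 0.46 [ 0.631  -0.2686  0.    ]
driver [294.3 130.3] 0.88 [0.7461 0.0382 0.    ]
{'image': None, 'fx': 388.2
[... 1139 characters left out ...]
1.13131013,  0.59929818, -0.00250371,  1.59939796,  0.00181951,
        0.94289302, -0.07981648]), 'joint_vel': array([-0.00046935,  0.00082605, -0.00140328, -0.00096783,  0.00034627,
       -0.00173869, -0.00088565]), 'joint_efforts': array([-2.31926197e-04, -7.64850140e+01,  1.49585802e+00, -2.52711350e+01,
       -5.25217701e-02,  1.06416171e-02,  5.41473401e-05]), 'tcp_pos': array([ 0.25727982, -0.67781786,  0.21861973]), 'orientation': array([ 1.05164904e-05,  9.83591547e-01,  1.80409720e-01, -2.83543072e-05]), 'contact_force': array([-0.18989969,  0.51264455,  0.40103074]), 'ft_torque': array([-0.05256681, -0.01009334,  0.00287355]), 'finger_force': 0.0, 'opening': 0.09284419290825296}
```

```bash
python3 - <<'E'
from h import *
for n in("top","side"):
    c=cap(n); im=c["image"]
    if n=="top": cv2.imwrite("pics/t1.png",cv2.resize(im[110:320,150:480],None,fx=2.4,fy=2.4,interpolation=cv2.INTER_CUBIC)[:,:,::-1])
    else: cv2.imwrite("pics/s1.png",cv2.resize(im[140:280,200:400],None,fx=4,fy=4,interpolation=cv2.INTER_CUBIC)[:,:,::-1])
    for k,z in dict(window=.005,ring=.011,spare_window=.005,cell=.03).items():
        for l in bot.trace(n,k)[:2]:
            m=l["mask"]; v,u=np.nonzero(m); print(n,k,round(l["conf"],2),m.sum(),np.round(l["box"],1),np.round(at_z(c,(u.mean(),v.mean()),z),4))
E
```

```text
top window 0.78 170 [189.2 273.6   9.8  17.6] [0.443  0.2549 0.005 ]
top window 0.58 560 [198.1 191.6  27.1  30.2] [0.6144 0.2414 0.005 ]
top ring 0.7 595 [197.1 191.1  30.9  22.6] [0.6135 0.2389 0.011 ]
top spare_window 0.61 430 [437.5 277.4  25.   25.1] [ 0.4371 -0.2583  0.005 ]
top cell 0.71 1965 [307.3 250.6  47.4  62.5] [0.4944 0.0075 0.03  ]
side window 0.39 99 [233.4 182.4  13.6   7.1] [0.4465 0.2547 0.005 ]
side ring 0.61 303 [290.9 166.5  24.1  19. ] [0.616  0.2395 0.011 ]
side spare_window 0.62 484 [312.1 329.6  27.7  23.4] [ 0.4381 -0.2584  0.005 ]
side cell 0.85 1396 [284.  229.3  59.   41.7] [ 0.4888 -0.0091  0.03  ]
```

View pics/t1.png

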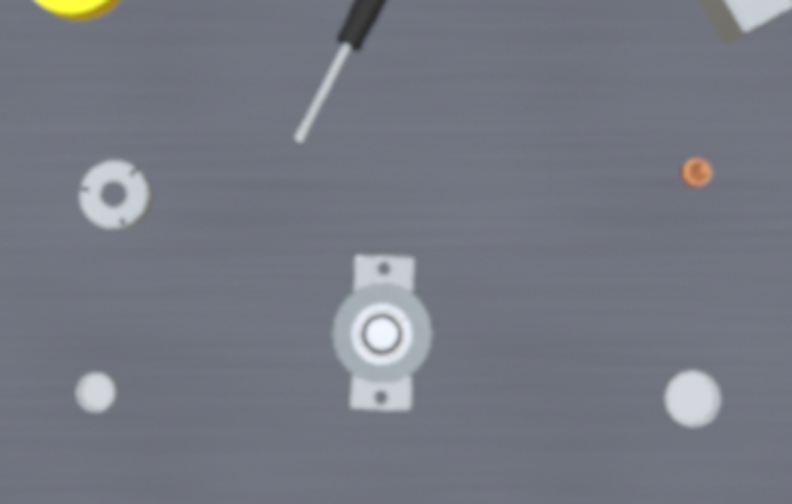

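View pics/s1.png

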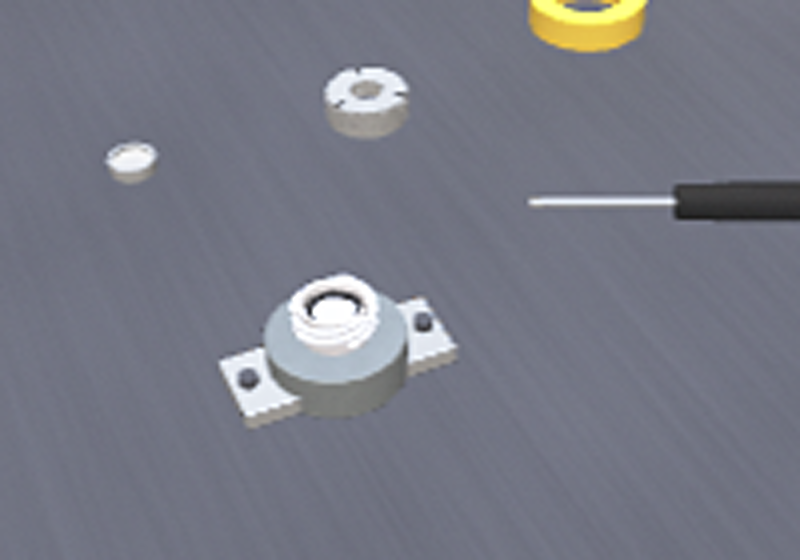

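```bash
cat > loc.py <<'E'
from h import *
def blob(c,box,thr=165):
    u0,v0,u1,v1=box; g=cv2.cvtColor(c["image"],cv2.COLOR_RGB2GRAY)[v0:v1,u0:u1].astype(float)
    bg=np.median(g); w=np.clip((g-bg)/(thr-bg),0,1); w[w<.3]=0
    m=(w>.3).astype(np.uint8); n,l,s,ce=cv2.connectedComponentsWithStats(m); k=1+s[1:,4].argmax(); w[l!=k]=0
    V,U=np.mgrid[v0:v1,u0:u1]; return np.array([(w*U).sum(),(w*V).sum()])/w.sum(), w.sum()
E
python3 - <<'E'
from loc import *
t=cap("top"); s=cap("side")
for k,b,bs,z in(("window",(176,258,205,290),(222,170,245,192),.005),("ring",(178,170,220,212),(276,152,306,178),.011)):
    for c,bb,zz in((t,b,z*2),(s,bs,z)):
        uv,a=blob(c,bb); print(k,uv.round(2),a.round(),at_z(c,uv,zz).round(4))
# bore: dark annulus in the top image
g=cv2.cvtColor(t["image"],cv2.COLOR_RGB2GRAY).astype(float)
P=lambda x,y:(150+x/2.4-.3,110+y/2.4-.3)
print("mouth",at_z(t,P(382,334),.054)); a=at_z(t,P(384,268),.012);b=at_z(t,P(381,398),.012);print("holes",a,b,"mid",(a+b)/2,"ang",np.degrees(np.arctan2(*(a-b)[1::-1])))
r=at_z(t,P(114,194),.022)
for p in((135,171),(84,188),(123,222)):
    d=at_z(t,P(*p),.022)-r; print("lug",np.degrees(np.arctan2(d[1],d[0])).round(1),np.hypot(*d[:2]).round(4))
def big(c,b,f,n):
    u0,v0,u1,v1=b; return cv2.resize(c["image"][v0:v1,u0:u1],None,fx=f,fy=f,interpolation=cv2.INTER_CUBIC)[:,:,::-1]
A=big(t,(284,224,334,274),8,0);B=big(s,(259,195,309,245),8,0)
cv2.imwrite("pics/ab.png",np.hstack([A,B]))
E
```

```text
window [189.4 273. ] 234.0 [0.4449 0.2528 0.01  ]
window [232.36 179.76] 95.0 [0.4473 0.257  0.005 ]
ring [196.74 190.58] 605.0 [0.6139 0.2382 0.022 ]
ring [291.   164.39] 260.0 [0.6175 0.2434 0.011 ]
mouth [0.49492781 0.00662068 0.054     ]
holes [0.5500219  0.00537341 0.012     ] [0.43907597 0.00815361 0.012     ] mid [0.49454893 0.00676351 0.012     ] ang -1.4354805081958277
lug -41.5 0.0266
lug 78.5 0.0264
lug -161.1 0.0256
```

View pics/ab.png

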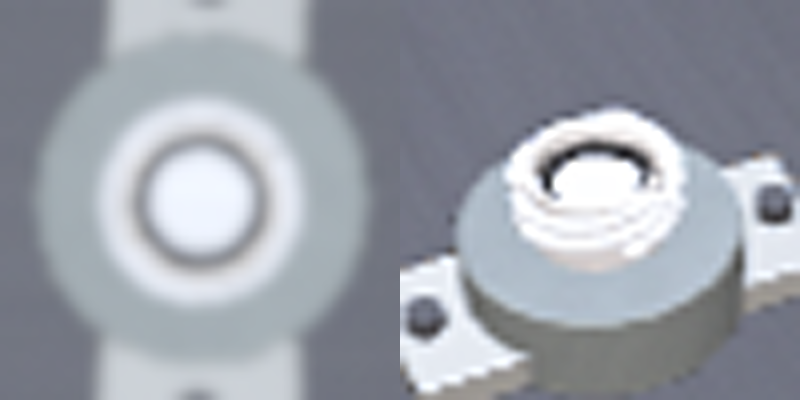

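```bash
cat >> h.py <<'E'
def q(a): a=np.radians(a)/2; return np.array([0,np.cos(a),np.sin(a),0])
def st(t=""):
    s=bot.get_state(); print(t,"t%.1f"%s["t"],"p",s["tcp_pos"].round(4),"F",s["contact_force"].round(1),"M",s["ft_torque"].round(2),"op %.4f ff %.1f"%(s["opening"],s["finger_force"]),"j7 %.2f"%s["joints"][6]); return s
C=np.array([.4948,.0067])
E
python3 - <<'E'
from loc import *
c=cap("side")
for p in((.4948,.0067,.054),(.471,.0073,.052),(.5187,.0061,.052)): print(proj(c,p).round(1))
print([l["uv"].__str__()+"%.2f"%l["conf"] for l in bot.landmark_of("side","cell_thread")]); 
t=cap("top"); print([str(l["uv"])+"%.2f"%l["conf"] for l in bot.landmark_of("top","cell_thread")],proj(t,(.471,.0073,.052)),proj(t,(.5187,.0061,.052)))
for a in range(-180,181,30):
    j=[bot.ik(np.array(p),q(a)) for p in((*C,.1),(.614,.2385,.1),(.445,.253,.1))]
    print(a,[None if x is None else x.round(2)[[0,4,6]] for x in j])
E
```

```text
[282.2 215.4]
[272.4 219.1]
[292. 213.]
['[274.9, 218.6]0.77']
['[309.4, 261.3]0.89'] [308.55544537 261.13813805] [309.12381024 236.66610902]
-180 [array([0.34, 0.69, 0.72]), array([-0.01,  0.66,  0.5 ]), array([-0.17,  0.68,  0.25])]
-150 [array([0.59, 0.98, 0.94]), array([0.1 , 0.83, 0.89]), array([0.09, 0.97, 0.46])]
-120 [array([0.59, 0.98, 1.46]), array([0.18, 0.96, 1.31]), array([0.09, 0.97, 0.98])]
-90 [array([0.59, 0.98, 1.99]), array([0.18, 0.96, 1.83]), array([0.09, 0.97, 1.51])]
-60 [array([-0.34, -0.39, -2.34]), array([-0.99, -0.9 , -2.22]), array([0.09, 0.97, 2.03])]
-30 [array([-0.26, -0.25, -1.96]), array([-0.58, -0.2 , -2.36]), array([-0.73, -0.19, -2.53])]
0 [array([-0.18, -0.09, -1.6 ]), array([-0.48, -0.03, -1.99]), array([-0.66, -0.06, -2.14])]
30 [array([-0.09,  0.06, -1.24]), array([-0.38,  0.11, -1.61]), array([-0.54,  0.15, -1.83])]
60 [array([-0.  ,  0.21, -0.87]), array([-0.3 ,  0.24, -1.21]), array([-0.41,  0.36, -1.52])]
90 [array([ 0.08,  0.35, -0.49]), array([-0.22,  0.36, -0.79]), array([-0.31,  0.5 , -1.14])]
120 [array([ 0.17,  0.48, -0.1 ]), array([-0.15,  0.47, -0.37]), array([-0.24,  0.58, -0.7 ])]
150 [array([0.26, 0.6 , 0.3 ]), array([-0.08,  0.57,  0.07]), array([-0.21,  0.62, -0.22])]
180 [array([0.34, 0.69, 0.72]), array([-0.01,  0.66,  0.5 ]), array([-0.17,  0.68,  0.25])]
```

```bash
python3 - <<'E'
from loc import *
W=np.array([.445,.2533])
bot.movep(np.array([*W,.10]),q(150)); st("above")
cap("side","pics/w1.png")
bot.line_to(np.array([*W,.0066]),max_speed=.1); st("down")
bot.grab(15); st("grab")
bot.line_to(np.array([*W,.09])); st("up")
c=cap("side"); u,v=proj(c,(*W,.09)).astype(int)
cv2.imwrite("pics/w2.png",cv2.resize(c["image"][v-50:v+50,u-60:u+60],None,fx=5,fy=5,interpolation=cv2.INTER_CUBIC)[:,:,::-1])
E
```

```text
above t5.3 p [0.4455 0.2527 0.1   ] F [-1.  -0.4 -0.3] M [ 0.06 -0.17 -0.01] op 0.0931 ff 0.0 j7 -0.22
down t6.5 p [0.4451 0.2535 0.0069] F [-0.7  0.5 -0.3] M [-0.02 -0.15  0.02] op 0.0928 ff 0.0 j7 -0.41
grab t7.5 p [0.445  0.2534 0.0066] F [0.3 0.7 0.4] M [-0.   -0.14 -0.01] op 0.0309 ff 15.0 j7 -0.41
up t8.2 p [0.4449 0.2529 0.0896] F [ 0.1 -0.2  0.1] M [ 0.08 -0.19 -0.  ] op 0.0314 ff 15.0 j7 -0.25
```

View pics/w2.png

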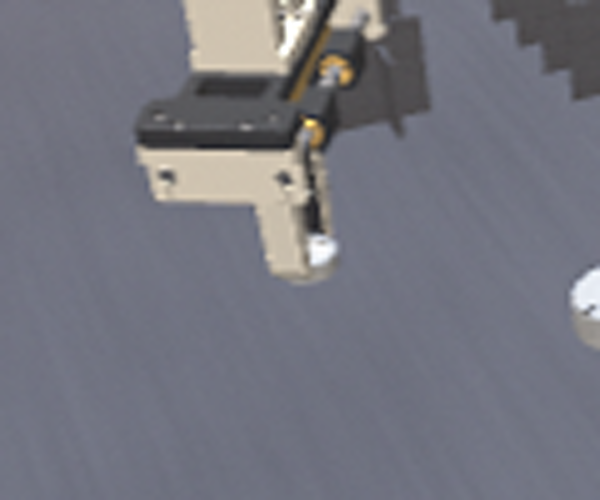

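```bash
python3 - <<'E'
from loc import *
bot.movep(np.array([*C,.09]),q(150))
bot.line_to(np.array([*C,.0635])); s=st("hover")
c=cap("side"); u,v=proj(c,(*C,.055)).astype(int)
cv2.imwrite("pics/w3.png",cv2.resize(c["image"][v-35:v+35,u-45:u+45],None,fx=8,fy=8,interpolation=cv2.INTER_CUBIC)[:,:,::-1])
f0=s["contact_force"]
for z in np.arange(.0625,.0548,-.001):
    bot.line_to(np.array([*C,z]),max_speed=.02); s=st("%.4f"%z)
    if np.linalg.norm(s["contact_force"]-f0)>6: break
E
```

```text
hover t9.6 p [0.4944 0.0085 0.0633] F [-0.3  0.3 -0.6] M [ 0.04 -0.12 -0.02] op 0.0310 ff 15.0 j7 0.15
0.0625 t9.8 p [0.4951 0.0068 0.063 ] F [-0.1 -0.3 -0.2] M [ 0.04 -0.1   0.05] op 0.0309 ff 15.0 j7 0.15
0.0615 t10.1 p [0.4948 0.0066 0.0616] F [ 0.7  0.3 -1.5] M [ 0.02 -0.2   0.04] op 0.0310 ff 15.0 j7 0.15
0.0605 t10.3 p [0.4948 0.0067 0.0604] F [-0.1  0.2 -1. ] M [ 0.02 -0.16 -0.02] op 0.0311 ff 15.0 j7 0.14
0.0595 t10.6 p [0.4948 0.0067 0.0594] F [-0.6 -0.1 -0.4] M [ 0.   -0.13  0.01] op 0.0312 ff 15.0 j7 0.14
0.0585 t10.8 p [0.495  0.0069 0.0585] F [-0.   0.6 -1. ] M [ 0.18 -0.23 -0.01] op 0.0312 ff 15.0 j7 0.14
0.0575 t11.1 p [0.4952 0.0073 0.0575] F [ 0.7  2.5 -2.2] M [ 0.67 -0.46 -0.02] op 0.0310 ff 15.0 j7 0.14
0.0565 t11.3 p [0.4952 0.0073 0.0565] F [ 2.5  4.3 -2. ] M [ 0.99 -0.74  0.01] op 0.0310 ff 15.0 j7 0.13
0.0555 t11.6 p [0.4953 0.0073 0.0556] F [ 1.9  4.9 -0.4] M [ 1.12 -0.77  0.03] op 0.0309 ff 15.0 j7 0.13
```

View pics/w3.png

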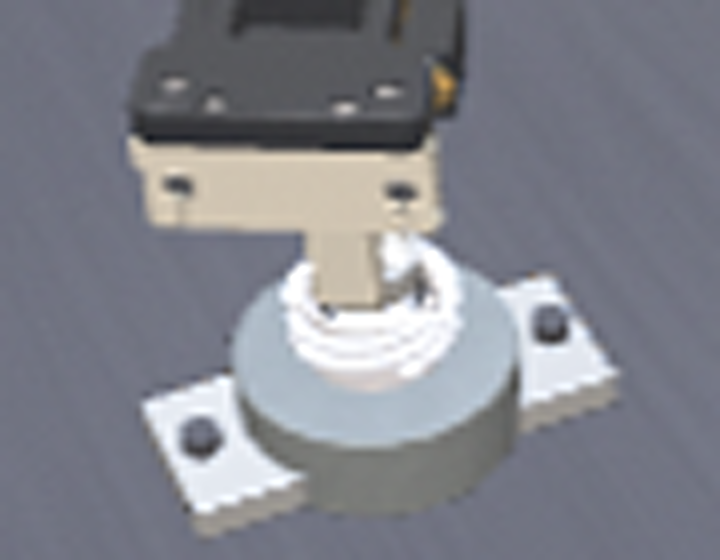

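```bash
cat >> h.py <<'E'
def sweep(c0,a,z,lo=-1,hi=4):
    """move along tool y in mm steps, print lateral force on tool y; returns list"""
    d=np.array([np.sin(np.radians(a)),-np.cos(np.radians(a))]); out=[]
    for k in np.arange(lo,hi+.1,.7):
        bot.line_to(np.array([*(c0+d*k*1e-3),z]),max_speed=.02); F=[]
        for _ in range(3): bot.sleep(.03); F.append(bot.get_state())
        f=np.mean([x["contact_force"][:2]@d for x in F]); p=np.mean([(x["tcp_pos"][:2]-c0)@d*1e3 for x in F])
        print("cmd %.1f pos %.2f f %.1f"%(k,p,f)); out.append((p,f))
        if f<-6: break
    return d,out
E
python3 - <<'E'
from loc import *
d,o=sweep(C,150,.0555,0,5)
print(d); st()
E
```

```text
cmd 0.0 pos 0.79 f 5.1
cmd 0.7 pos 0.85 f 3.7
cmd 1.4 pos 0.95 f 2.4
cmd 2.1 pos 1.45 f -0.4
cmd 2.8 pos 2.76 f -0.4
cmd 3.5 pos 3.52 f 0.4
cmd 4.2 pos 3.71 f -2.4
cmd 4.9 pos 3.82 f -5.4
[0.5       0.8660254]
 t14.4 p [0.4966 0.0101 0.0554] F [-3.  -3.7  1.9] M [-1.09  0.4   0.01] op 0.0311 ff 15.0 j7 0.13
```

```bash
python3 - <<'E'
from loc import *
C1=C+.00225*np.array([.5,.866])
bot.line_to(np.array([*C1,.0557]),max_speed=.05); st("pre")
bot.let_go(); st("rel")
bot.line_to(np.array([*C1,.066]))
bot.line_to(np.array([*C1,.066]),ori=q(60)); st("rot")
bot.line_to(np.array([*C1,.0557]))
bot.grab(10); st("grab")
d,o=sweep(C1,60,.0557,-3.5,4)
E
```

```text
pre t14.7 p [0.4964 0.0093 0.0558] F [-0.1  0.   0.6] M [ 0.06 -0.1  -0.04] op 0.0312 ff 15.0 j7 0.13
rel t15.7 p [0.4959 0.0086 0.0557] F [0.2 0.3 0.7] M [-0.04 -0.13 -0.03] op 0.0933 ff 0.0 j7 0.13
rot t17.7 p [0.4959 0.0086 0.066 ] F [-0.5 -0.1  0.1] M [-0.04 -0.01  0.03] op 0.0930 ff 0.0 j7 -0.90
grab t19.0 p [0.4959 0.0086 0.0557] F [ 0.4  0.6 -0.6] M [ 0.01 -0.09  0.03] op 0.0304 ff 10.0 j7 -0.91
cmd -3.5 pos -1.01 f 8.1
cmd -2.8 pos -0.90 f 5.9
cmd -2.1 pos -0.85 f 5.8
cmd -1.4 pos -0.79 f 5.3
cmd -0.7 pos -0.72 f 3.8
cmd 0.0 pos -0.54 f -0.2
cmd 0.7 pos 0.39 f -1.2
cmd 1.4 pos 1.49 f -0.0
cmd 2.1 pos 1.72 f -2.9
cmd 2.8 pos 1.87 f -5.2
cmd 3.5 pos 1.98 f -7.0
```

```bash
sed -i 's/^C=.*/C=np.array([.4963,.0084])/' h.py; python3 - <<'E'
from loc import *
bot.line_to(np.array([*C,.0557]),max_speed=.05)
bot.let_go(); bot.line_to(np.array([*C,.11]),max_speed=.3)
Rg=np.array([.6145,.2395])
bot.movep(np.array([*Rg,.07]),q(110)); st("at ring")
c=cap("side"); t=cap("top"); k=lambda c,f:(lambda u,v:cv2.resize(c["image"][v-20:v+20,u-25:u+25],None,fx=8,fy=8,interpolation=cv2.INTER_CUBIC)[:,:,::-1])(*proj(c,(*C,.055)).astype(int))
cv2.imwrite("pics/seat.png",np.hstack([k(c,0),k(t,0)]))
bot.line_to(np.array([*Rg,.005])); bot.grab(8); st("g1"); bot.let_go()
bot.line_to(np.array([*Rg,.005]),ori=q(200)); bot.grab(40); st("g2")
E
```

```text
at ring t25.6 p [0.614  0.2373 0.0694] F [ 0.6 -0.8 -1.3] M [-0.02 -0.09  0.03] op 0.0932 ff 0.0 j7 -0.52
g1 t26.9 p [0.6147 0.2396 0.0053] F [ 0.1 -0.8  3. ] M [-0.1  -0.16  0.05] op 0.0577 ff 8.0 j7 -0.56
g2 t30.1 p [0.6145 0.2395 0.005 ] F [ 0.6  0.1 -0.1] M [ 0.05 -0.17  0.03] op 0.0573 ff 40.0 j7 0.67
```

View pics/seat.png

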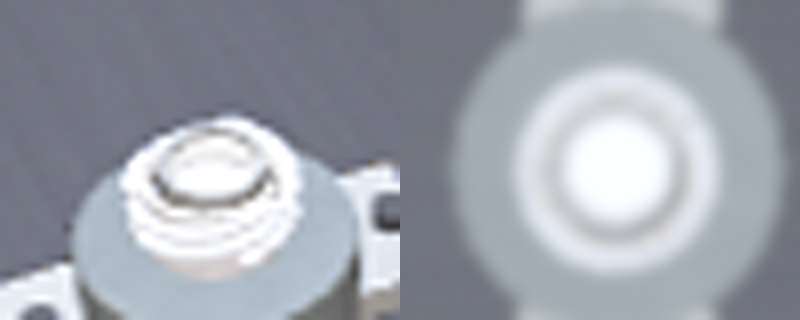

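```bash
python3 - <<'E'
from loc import *
p=bot.get_state()["tcp_pos"]
bot.line_to(np.array([.6145,.2395,.10]),max_speed=.2); st("lift")
bot.movep(np.array([*C,.09]),q(200)); bot.line_to(np.array([*C,.062])); bot.sleep(.3); s=st("hover")
f0=s["contact_force"]
for z in np.arange(.060,.0495,-.001):
    bot.line_to(np.array([*C,z]),max_speed=.03); s=st("%.4f"%z)
    if abs((s["contact_force"]-f0)[2])>5: break
E
```

```text
lift t30.7 p [0.6143 0.2388 0.0993] F [-0.1 -0.3 -1.4] M [ 0.04 -0.13  0.01] op 0.0576 ff 40.0 j7 0.77
hover t32.3 p [0.4966 0.0086 0.0625] F [-0.3 -0.2 -1.6] M [ 0.07 -0.14  0.01] op 0.0577 ff 40.0 j7 0.84
0.0600 t32.6 p [0.4963 0.0083 0.06  ] F [ 0.8 -0.3 -2.2] M [ 0.09 -0.13 -0.01] op 0.0574 ff 40.0 j7 0.83
0.0590 t32.8 p [0.4963 0.0084 0.0589] F [ 0.1  0.3 -2.3] M [ 0.16 -0.09  0.02] op 0.0572 ff 40.0 j7 0.83
0.0580 t33.1 p [0.4963 0.0084 0.0579] F [-0.7 -0.9 -1.8] M [ 0.1  -0.15 -0.02] op 0.0576 ff 40.0 j7 0.82
0.0570 t33.3 p [0.4963 0.0084 0.0569] F [ 0.2 -0.8 -1.3] M [ 0.1  -0.14 -0.02] op 0.0574 ff 40.0 j7 0.82
0.0560 t33.6 p [0.4963 0.0084 0.0559] F [ 0.5  0.2 -0.5] M [ 0.07 -0.15 -0.03] op 0.0577 ff 40.0 j7 0.82
0.0550 t33.8 p [0.4963 0.0084 0.0549] F [ 0.   0.4 -1.5] M [ 0.09 -0.12  0.07] op 0.0579 ff 40.0 j7 0.82
0.0540 t34.1 p [0.4963 0.0084 0.0539] F [ 0.3  0.5 -2.5] M [ 0.12 -0.11 -0.02] op 0.0579 ff 40.0 j7 0.81
0.0530 t34.3 p [0.4963 0.0084 0.0529] F [ 0.4  0.1 -1.9] M [ 0.07 -0.15  0.02] op 0.0573 ff 40.0 j7 0.81
0.0520 t34.6 p [0.4963 0.0084 0.0519] F [-0.8  0.5 -1.9] M [ 0.06 -0.12 -0.02] op 0.0578 ff 40.0 j7 0.81
0.0510 t34.8 p [0.4964 0.0084 0.051 ] F [-0.2 -0.1 -0.6] M [ 0.1  -0.14 -0.01] op 0.0575 ff 40.0 j7 0.81
0.0500 t35.1 p [0.4964 0.0085 0.0505] F [-1.6 -0.7  8.2] M [-0.03  0.2  -0.01] op 0.0576 ff 40.0 j7 0.80
```

```bash
cat > screw.py <<'E'
from h import *
import sys
def rd(n=4):
    S=[]
    for _ in range(n): bot.sleep(.02); S.append(bot.get_state())
    return S[-1]["t"],np.mean([x["contact_force"] for x in S],0),np.mean([x["ft_torque"] for x in S],0)[2],S[-1]
def screw(a,z,amin,target,step=5.):
    hist=[]
    while a>amin:
        t,F,M,s=rd()
        print("t%.1f a%.1f z%.2f cmd%.2f F%s M%.2f op%.4f"%(t,a,s["tcp_pos"][2]*1e3,z*1e3,F.round(1),M,s["opening"]))
        if M>target or F[2]>25 or F[2]<-25 or t>58: break
        h=step if M<.17 else 2.5
        dz=-21/360*h+np.clip((F[2]-6)*.03,-.2,.6); z+=dz*1e-3; a-=h
        bot.line_to(np.array([*C,z]),ori=q(a),max_speed=.05)
    return a,z
E
python3 - <<'E'
from screw import *
a,z=screw(200,.0500,200-35,.4); print(a,z)
E
```

```text
t35.2 a200.0 z50.50 cmd50.00 F[-1.7 -0.5  7.9] M0.02 op0.0571
t35.5 a195.0 z50.27 cmd49.76 F[-1.3  0.4  6.1] M-0.12 op0.0580
t35.8 a190.0 z49.98 cmd49.48 F[-0.5  0.3  6.1] M-0.14 op0.0577
t36.1 a185.0 z49.62 cmd49.19 F[0.2 0.  6.2] M-0.14 op0.0574
t36.4 a180.0 z49.38 cmd48.90 F[-0.9  0.   7.3] M-0.13 op0.0581
t36.7 a175.0 z49.06 cmd48.65 F[-0.5  0.1  6.5] M-0.16 op0.0575
t37.1 a170.0 z48.77 cmd48.37 F[-0.2 -0.3  5.7] M-0.14 op0.0575
165.0 0.04806918263632208
```

```bash
sed -i 's/np.mean(\[x\["ft_torque"\] for x in S\],0)\[2\]/abs(np.mean([x["ft_torque"] for x in S],0)[2])/; s/M<.17/M<.2/' screw.py
python3 - <<'E'
from screw import *
a,z=screw(165,.04807,50,.42); print(a,z); st()
E
```

```text
t37.4 a165.0 z48.52 cmd48.07 F[-0.8  0.7  6.8] M0.13 op0.0575
t37.7 a160.0 z48.19 cmd47.80 F[-0.6 -0.3  6.8] M0.14 op0.0579
t38.0 a155.0 z47.91 cmd47.53 F[-0.3  0.3  6.3] M0.13 op0.0574
t38.3 a150.0 z47.64 cmd47.25 F[-0.3  0.5  5.9] M0.14 op0.0574
t38.6 a145.0 z47.32 cmd46.95 F[-0.5  0.4  6.6] M0.14 op0.0577
t39.0 a140.0 z47.05 cmd46.68 F[-0.2  0.1  5.6] M0.12 op0.0573
t39.3 a135.0 z46.77 cmd46.38 F[-0.2  0.2  6.5] M0.13 op0.0577
t39.6 a130.0 z46.46 cmd46.10 F[-0.8  0.4  6.3] M0.11 op0.0573
t39.9 a125.0 z46.15 cmd45.82 F[-0.3  0.1  6.2] M0.10 op0.0575
t40.2 a120.0 z45.91 cmd45.53 F[0.1 0.3 6. ] M0.12 op0.0571
t40.5 a115.0 z45.58 cmd45.24 F[0.2 0.  5.8] M0.17 op0.0575
t40.9 a110.0 z45.27 cmd44.94 F[-0.2  0.2  5.9] M0.12 op0.0576
t41.2 a105.0 z45.00 cmd44.65 F[ 0.  -0.1  7.1] M0.10 op0.0574
t41.5 a100.0 z44.70 cmd44.39 F[-0.5  0.3  6. ] M0.13 op0.0577
t41.8 a95.0 z44.40 cmd44.09 F[-0.3 -0.2  5.9] M0.11 op0.0575
t42.1 a90.0 z44.12 cmd43.80 F[ 0.2 -0.1  6.6] M0.11 op0.0575
t42.4 a85.0 z43.84 cmd43.53 F[-0.2  0.4  6.7] M0.12 op0.0574
t42.8 a80.0 z43.66 cmd43.26 F[-0.  -0.3  7.5] M0.12 op0.0578
t43.1 a75.0 z43.52 cmd43.01 F[-0.4 -0.2  9.3] M0.11 op0.0578
t43.4 a70.0 z43.39 cmd42.82 F[ 0.1 -0.6 10.3] M0.06 op0.0576
t43.7 a65.0 z43.32 cmd42.65 F[-0.4 -0.3 11.9] M0.09 op0.0577
t44.0 a60.0 z43.29 cmd42.54 F[-0.5  0.1 12.7] M0.13 op0.0574
t44.3 a55.0 z43.26 cmd42.45 F[-0.6  0.2 14.1] M0.10 op0.0576
50.0 0.042402360954086636
 t44.6 p [0.497  0.0086 0.0432] F [-0.6  0.1 13.8] M [-0.11  0.11 -0.11] op 0.0578 ff 40.0 j7 -1.03
```

```bash
python3 - <<'E'
from h import *
k=lambda c:(lambda u,v:cv2.resize(c["image"][v-30:v+30,u-25:u+25],None,fx=8,fy=8,interpolation=cv2.INTER_CUBIC)[:,:,::-1])(*proj(c,(*C,.06)).astype(int))
c=cap("side");t=cap("top")
cv2.imwrite("pics/r1.png",np.hstack([k(c),k(t)]))
s=bot.get_state(); print(s["orientation"],s["joints"].round(2),s["joint_efforts"].round(2), s["ft_torque"])
for a in(48.5,78.5): print(a,[ (proj(c,(C[0]+.026*np.cos(x),C[1]+.026*np.sin(x),.0603))-proj(c,(*C,.06)).astype(int)+[25,30]).round(1)*8 for x in np.radians([a,a+120,a+240])])
E
```

```text
[2.49735757e-04 9.05780068e-01 4.23747218e-01 8.37896203e-04] [-0.07  0.62 -0.09  2.25  0.2   0.28 -1.03] [ -0.16 -54.6    0.28  -7.17   0.12  -0.23   0.11] [-0.01756461  0.06527544 -0.10757147]
48.5 [array([232., 188.]), array([112. , 261.6]), array([264. , 288.8])]
78.5 [array([185.6, 188. ]), array([132. , 289.6]), array([290.4, 260.8])]
```

View pics/r1.png

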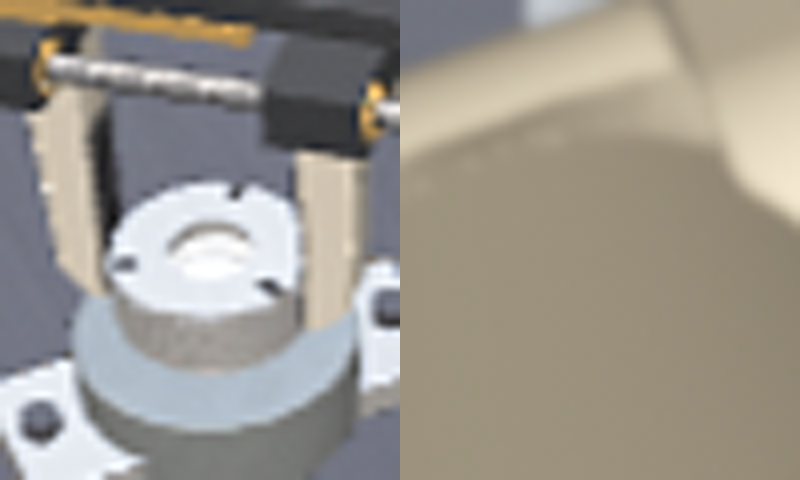

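```bash
cat > s2.py <<'E'
from screw import *
def rd2(n=4):
    S=[]
    for _ in range(n): bot.sleep(.03); S.append(bot.get_state())
    return S[-1]["t"],np.mean([x["contact_force"] for x in S],0),np.mean([x["ft_torque"] for x in S],0)[2],S[-1]
def go(a,z,amin,target,step=2.5,tmax=62):
    while 1:
        t,F,M,s=rd2(); o=s["orientation"]; aa=np.degrees(2*np.arctan2(o[2],o[1]))
        print("t%.1f a%.1f/%.1f z%.2f cmd%.2f Fz%.1f M%.3f e7 %.2f op%.4f"%(t,a,aa,s["tcp_pos"][2]*1e3,z*1e3,F[2],M,s["joint_efforts"][6],s["opening"]))
        if M>target or abs(F[2])>25 or t>tmax or a<=amin: break
        z+=np.clip((F[2]-3)*.03,-.15,.15)*1e-3; a-=step
        bot.line_to(np.array([*C,z]),ori=q(a),max_speed=.05)
    return a,z
E
python3 - <<'E'
from s2 import *
print(go(50,.0424,25,.3))
E
```

```text
t44.8 a50.0/50.1 z43.23 cmd42.40 Fz14.0 M-0.120 e7 0.12 op0.0579
t45.2 a47.5/47.6 z43.19 cmd42.55 Fz11.7 M-0.045 e7 0.06 op0.0576
t45.6 a45.0/45.1 z43.19 cmd42.70 Fz8.9 M-0.088 e7 0.10 op0.0575
t46.0 a42.5/42.6 z43.16 cmd42.85 Fz6.0 M-0.127 e7 0.13 op0.0579
t46.4 a40.0/40.1 z43.13 cmd42.94 Fz5.5 M-0.110 e7 0.12 op0.0577
t46.7 a37.5/37.6 z43.09 cmd43.01 Fz4.0 M-0.084 e7 0.09 op0.0576
t47.1 a35.0/35.1 z43.04 cmd43.04 Fz1.9 M-0.140 e7 0.14 op0.0576
t47.5 a32.5/32.5 z42.99 cmd43.01 Fz0.2 M-0.112 e7 0.14 op0.0577
t47.9 a30.0/30.0 z42.83 cmd42.93 Fz-1.8 M-0.199 e7 0.18 op0.0576
t48.3 a27.5/27.5 z42.77 cmd42.78 Fz-1.3 M-0.189 e7 0.19 op0.0576
t48.7 a25.0/25.0 z42.70 cmd42.66 Fz0.5 M-0.141 e7 0.16 op0.0578
(25.0, np.float64(0.042656852801584516))
```

```bash
python3 - <<'E'
from h import *
p=np.array([*C,.04266])
bot.let_go(); st("rel")
bot.line_to(p+[0,0,.1],max_speed=.2); bot.movep(np.array([.5,-.25,.25]),q(60)); s=st("away")
k=lambda c:(lambda u,v:cv2.resize(c["image"][v-30:v+30,u-25:u+25],None,fx=8,fy=8,interpolation=cv2.INTER_CUBIC)[:,:,::-1])(*proj(c,(*C,.06)).astype(int))
c=cap("side");t=cap("top")
cv2.imwrite("pics/r2.png",np.hstack([k(c),k(t)]))
a=23.5
print([ (proj(c,(C[0]+.026*np.cos(x),C[1]+.026*np.sin(x),.0597))-proj(c,(*C,.06)).astype(int)+[25,30]).round(1)*8 for x in np.radians([a,a+120,a+240])])
E
```

```text
rel t49.4 p [0.4963 0.0084 0.0427] F [ 0.3 -0.6  0. ] M [0.05 0.01 0.03] op 0.0931 ff 0.0 j7 -1.28
away t51.1 p [ 0.4999 -0.2487  0.2487] F [-0.2  0.7 -0.7] M [-0.06 -0.07  0.05] op 0.0929 ff 0.0 j7 -0.28
[array([265.6, 200.8]), array([114.4, 236.8]), array([228.8, 304.8])]
```

View pics/r2.png

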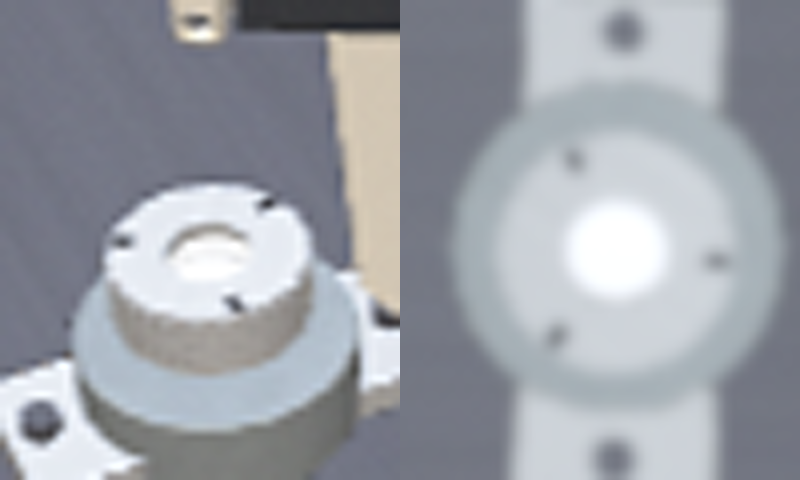

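```bash
python3 - <<'E'
from s2 import *
bot.movep(np.array([*C,.09]),q(25)); bot.line_to(np.array([*C,.0427]),max_speed=.1); bot.grab(40)
a=25.;z=.0427
for i in range(7):
    s0=bot.get_state(); t,F,M,s=rd2(3); o=s["orientation"]
    print("t%.2f a%.1f/%.2f z%.2f Fz%.1f M0 %.3f M%.3f e7 %.2f"%(t,a,np.degrees(2*np.arctan2(o[2],o[1])),s["tcp_pos"][2]*1e3,F[2],s0["ft_torque"][2],M,s["joint_efforts"][6]))
    if abs(M)>.4 or t>60: break
    if i<6: a-=1.; bot.line_to(np.array([*C,z]),ori=q(a),max_speed=.02)
E
```

```text
t53.80 a25.0/25.03 z42.84 Fz3.5 M0 0.363 M0.299 e7 -0.30
t54.15 a24.0/24.00 z42.75 Fz5.4 M0 0.177 M0.219 e7 -0.22
t54.50 a23.0/23.03 z42.72 Fz4.9 M0 0.241 M0.264 e7 -0.25
t54.85 a22.0/22.03 z42.69 Fz4.5 M0 0.240 M0.243 e7 -0.24
t55.20 a21.0/21.00 z42.67 Fz4.8 M0 0.215 M0.241 e7 -0.23
t55.55 a20.0/19.99 z42.66 Fz3.1 M0 0.259 M0.242 e7 -0.26
t55.90 a19.0/18.99 z42.65 Fz1.3 M0 0.296 M0.315 e7 -0.29
```

```bash
python3 - <<'E'
from s2 import *
a=19.;z=.0427
while 1:
    t,F,M,s=rd2(2)
    print("t%.2f a%.1f z%.2f Fz%.1f M%.3f e7 %.2f"%(t,a,s["tcp_pos"][2]*1e3,F[2],M,s["joint_efforts"][6]))
    if M>.4 or t>62.5: break
    a-=1.5; z-=.00005; bot.line_to(np.array([*C,z]),ori=q(a),max_speed=.02)
E
```

```text
t55.97 a19.0 z42.65 Fz1.3 M0.245 e7 -0.29
t56.28 a17.5 z42.64 Fz0.8 M-0.146 e7 0.12
t56.60 a16.0 z42.56 Fz1.0 M0.024 e7 -0.01
t56.92 a14.5 z42.45 Fz-1.6 M0.087 e7 -0.07
t57.23 a13.0 z42.45 Fz-1.1 M0.072 e7 -0.08
t57.55 a11.5 z42.38 Fz-1.2 M-0.092 e7 0.06
t57.87 a10.0 z42.37 Fz-0.7 M0.125 e7 -0.12
t58.18 a8.5 z42.31 Fz-0.6 M0.122 e7 -0.11
t58.50 a7.0 z42.26 Fz-0.9 M0.128 e7 -0.13
t58.82 a5.5 z42.21 Fz-0.5 M0.174 e7 -0.19
t59.13 a4.0 z42.17 Fz-0.6 M0.217 e7 -0.26
t59.45 a2.5 z42.20 Fz1.2 M0.108 e7 -0.11
t59.77 a1.0 z42.22 Fz4.0 M0.205 e7 -0.21
t60.08 a-0.5 z41.93 Fz-0.2 M0.171 e7 -0.16
t60.40 a-2.0 z41.94 Fz0.2 M0.288 e7 -0.31
t60.72 a-3.5 z41.89 Fz-1.4 M-0.165 e7 0.17
t61.03 a-5.0 z41.86 Fz-1.3 M0.271 e7 -0.29
t61.35 a-6.5 z41.82 Fz-1.8 M0.187 e7 -0.21
t61.67 a-8.0 z41.77 Fz-2.0 M0.410 e7 -0.41
```

```bash
python3 - <<'E'
from h import *
k=lambda c:(lambda u,v:cv2.resize(c["image"][v-30:v+30,u-25:u+25],None,fx=8,fy=8,interpolation=cv2.INTER_CUBIC)[:,:,::-1])(*proj(c,(*C,.06)).astype(int))
c=cap("side"); cv2.imwrite("pics/r3.png",k(c))
for a in(23.5,10,0,-9.5): print(a,[ ((proj(c,(C[0]+.026*np.cos(x),C[1]+.026*np.sin(x),.0597))-proj(c,(*C,.06)).astype(int)+[25,30])*8).round() for x in np.radians([a,a+120,a+240])])
E
```

```text
23.5 [array([265., 201.]), array([114., 237.]), array([229., 305.])]
10 [array([279., 211.]), array([122., 224.]), array([207., 309.])]
0 [array([287., 219.]), array([131., 214.]), array([191., 309.])]
-9.5 [array([292., 229.]), array([141., 207.]), array([176., 308.])]
```

View pics/r3.png

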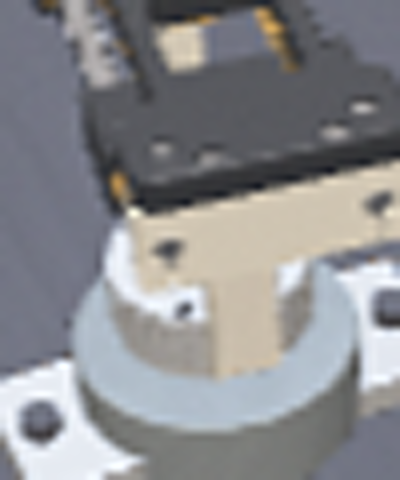

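```bash
python3 - <<'E'
from h import *
bot.let_go(); s=st("rel")
bot.line_to(np.array([*C,.12]),max_speed=.2); st("up")
print(bot.close_job())
E
```

```text
rel t62.5 p [0.4963 0.0084 0.0418] F [ 0.4  0.  -0.2] M [ 0.08 -0.01 -0.01] op 0.0931 ff 0.0 j7 -1.70
up t63.0 p [0.4963 0.0086 0.1198] F [-0.3  0.3  0.3] M [ 0.04  0.05 -0.  ] op 0.0929 ff 0.0 j7 -1.71
the job is handed in; nothing more can be done
None
```

I handed the job in at about 63 s: the small window looked flat in the bore, and the ring is screwed down clockwise to a last reading of 0.41 N m. The clamp force is only an estimate, about 25 N from that reading but up to about 60 N from how far the ring sank, so it may exceed the 15–45 N snug range though not the 80 N forcing limit.

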